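# Clamp the freshly glued bento box

## Task

The end walls of the pink bento box have just been glued: set the box upright on the bed of the ratchet bar clamp, between its jaws and lengthwise along the bar, and let go of it. Then pump the clamp's trigger until the sprung pad on the moving jaw holds the box against the fixed jaw with the pad pushed about half-way in; use only the trigger to move the jaw, never push the pad right home (that would crush the box), and leave the other things on the tray where they are. Finish while still holding the trigger squeezed with the fingers, the box clamped: do not let go at the end.

Things in the scene. Friction and masses are not known exactly. Their poses are not given: they have to be found in the camera images.
- bento_center (a point): centre (half-way up) of the closed small pink plastic bento box, a plain block 84 long (its x axis) x 60 wide (its y axis) x 50 mm high (z axis), about 200 g, standing on the tray on the left; either end may face the fixed jaw
- clamp: the ratchet bar clamp, fixed to the tray crosswise in front of the robot, trigger end to the left; origin under it at tray level, x axis along the bar towards the fixed jaw (steel plate at the right end). seat lies at x = 83 mm, grip at x = -85.5 mm. Grey ratchet housing under post and trigger: x from -140 to -60 mm, 61 mm wide, 70 mm high; the bar pokes out behind it
- seat (a point): where the centre of the box is to be set: 25 mm above the clamp's bed (plate 66 mm wide, top 12 mm above the tray). x axis along the bar towards the fixed jaw, whose face lies 47 mm from here in +x (so a clamped box has its centre at x = +5 mm); z up. The moving jaw's pad face lies at x = -88 mm plus joint jaw minus joint pad. Both jaws stand up to 68 mm above the tray
- grip (a point): 115 mm above the tray, the middle of what is squeezed WHEN FULLY SQUEEZED; axes as seat. Grip post: fixed, upright, 14 mm thick, 26 mm wide, outer face 13.5 mm from here in +x. Trigger: upright steel plate behind it, 9 mm thick, outer face 31.5 mm from here in -x when free (45 mm over both), 13.5 mm fully squeezed (27 over both). Both reach up to 132 mm above the tray
- trigger (a joint): travel of the trigger towards the grip post (+x): 0 free to 0.018 m fully squeezed. A spring of 2 to 3 N returns it; moving the jaw takes about 5 N, with the pad half-way in about 10 N in all. Fingers come from above, one outside each face; centred on grip, they reach the post only as the trigger reaches its stop
- jaw (a joint): travel of the moving jaw towards the fixed jaw, 0 to 0.075 m; 0 to 0.020 at the start. It goes with the trigger, about as far, when squeezed (stepless ratchet) and stays when the trigger goes back (2 N brake). Box against the fixed jaw and pad touching: about 0.051; pad half-way in: 0.059. Once the pad is pressed, letting go lets the jaw slip back till the pad is in only some 3 mm
- pad (a joint): how far the sprung black pad (52 mm wide, 10 mm thick) is pushed back into the moving jaw: 0 free to 0.016 m right home; about 0.8 N per mm. Seen from above it is the closing of the gap of 16 mm between pad and jaw plate, bridged by two small coil springs
- fork_a: stainless steel fork lying on the tray, 185 mm long, origin under it near the middle
- fork_b: second, like the first
- katori: yellow ceramic katori (small bowl, 84 mm across, 42 mm high), origin under its middle
- flask: aluminium flask bottle standing upright, 68 mm across, 220 mm high, origin under its middle
- sipper: closed orange sipper cup, 73 mm across, 127 mm high, origin under its middle
- tiffin: round steel tiffin box with lid and knob, 105 mm across, 74 mm high, origin under its middle
- tumbler: steel tumbler, 68 mm across, 90 mm high, origin under its middle

How it is judged:
By the outcome, as a careful person would: the job done as asked, in the order asked, and still so for the second after the job is handed in, while the arm keeps its last pose, push and grip.
It also fails if it takes over 61 s, if anything falls off the work surface, if the arm or the gripper's body presses on something with over 40 N, if the wrist force passes 120 N, or if a joint passes its speed limit or range.

## Robot

A 6-joint arm with a two-finger parallel gripper is mounted at the origin on the work surface. World frame = base frame: x ahead of the robot, y to its left, z up, the work surface at z = 0. Lengths are in m, angles in rad, forces in N, time in s.
With the tool pointing down it reaches from about 0.25 to 0.775 m from the base axis. Payload 4 kg.
Tool frame: the origin (TCP) lies midway between the tips of the shut fingers; the grasp point (between the pads) lies 19 mm behind it; x points along the fingers, y is the direction in which the jaws open and shut, and the axes are right-handed (so a half turn about x gives the same grasp; the last joint's range is limited). The gripper opens to 85 mm and grips with 20 to 120 N. Pads are 22 mm wide; open, the fingers measure 114 mm over their backs; the gripper's body (76 mm by 85 mm) begins 54 mm behind the grasp point. The pads swing forward as they close: fully open they stand 13 mm farther back than shut.
Start: joints at [1.246, 0.087, 1.371, -0, 1.684, -0.103], TCP at [0.121, 0.537, 0.231] pointing down, gripper open.
Joint ranges: [-3.1, 3.1], [-0.76, 2.03], [0.27, 2.55], [-1.08, 4.22], [0.17, 2.65], [-2.57, 2.57]. Speed limits (rad/s): [2.79, 2.79, 3.14, 3.14, 3.14, 3.14].

## Interface

Orientations are given as [roll, pitch, yaw] about the fixed x, y, z axes, in that order (R = Rz(yaw) Ry(pitch) Rx(roll)).
In Python, from rig import env gives the robot as it stands.
- The arm moves only by the shell command python3 -m inch 'ROWS'. ROWS is JSON, a list of rows, each an object of numbers: "tx", "ty", "tz": the shift along the world's x, y, z in cm; "wx", "wy", "wz": the turn, a rotation vector about the world's x, y, z in degrees; "grip": the opening in per cent of the stroke, from 0 (shut) to 100 (fully open). In form: [{"tx": .., "ty": .., "tz": .., "wx": .., "wy": .., "wz": .., "grip": ..}, ...]. A call has 1 to 8 rows; each row shifts and turns the commanded pose from where the row before left it; what a row does not reach is not made up. A row lasts 1/10 s, in which the tool goes at most 50 mm and 8.59 degrees, less where a joint would pass 70% of its speed; a pose out of reach is approached as far as the arm can. A call is refused whole if a number of a shift passes 5 or a number of a turn 8.59, either way. A call with a gripper value outside its range is refused whole. The fingers move at their own pace and stop on an object; the grip force is fixed at half the most. Time passes only in rows, so rows that do not move let the fingers close. It gives the time, the measured TCP pose, the force and the opening at its end, in the units of the state.
- env.observe(): the state, without advancing time (a new reading comes with each control period).
- env.grab_frame(name): name is "scene" or "top" or "wrist"; returns a dict with "color" (480x640x3 uint8, red, green, blue), "depth" (480x640 float32, m along the optical axis (not along the pixel's ray), 0 where there is no reading), "camera_matrix" (3x3 intrinsics, pixels), "rvec" (rotation vector, rad) and "tvec" (3), from world to camera coordinates, as OpenCV has them. Camera axes: x right, y down, z forward; pixel columns grow to the right and rows downward; lengths in m; the calibration is good to about 2 mm. A picture is of the moment at which its call begins.
- env.close_job(): hands the job in, once; it reports no verdict.
The state is a dict: "time_s": time; "joint_pos": joint angles; "joint_vel": joint speeds; "effort": joint torques, N m; "ee_pos": TCP position; "eef_rot": TCP orientation; "contact_force": force on the tool from outside, world axes, zero at the start; "ft_torque": the same for the moment, N m; "gripper_width": opening from 0.0 (shut) to 1.0 (fully open).
Only numpy, scipy, OpenCV 4.12 (cv2) and the standard library are available. Lean on these libraries where they do the work, as an engineer would, in place of code of your own. Each camera call takes 0.05 s, during which the arm holds its last target.

## Working session

There is one attempt and no reset: what is moved stays moved. The work goes in short steps, Python scripts to look and compute and a shell command to move; the robot and the scene stay as the last step left them, time stands still between calls to the robot, and variables do not carry over. Pictures are saved under pics/ and viewed, and the job is handed in when it is done.

```bash
ls; mkdir -p pics; cat > h.py <<'E'
import numpy as np, cv2
from rig import env
def snap(n,f):
    g=env.grab_frame(n); np.savez('pics/'+f+'.npz',**g)
    cv2.imwrite('pics/'+f+'.png',g['color'][:,:,::-1]); return g
def load(f): return np.load('pics/'+f+'.npz')
def px(g,u,v,z=None):
    K=g['camera_matrix'];R=cv2.Rodrigues(g['rvec'])[0];t=np.ravel(g['tvec'])
    r=np.linalg.inv(K)@[u,v,1]; c=-R.T@t; d=R.T@r
    if z is None:
        return c+d*g['depth'][int(v),int(u)]
    return c+d*(z-c[2])/d[2]
E
python3 - <<'E'
from h import *
for n in('scene','top','wrist'): snap(n,n+'0')
s=env.observe();print({k:np.round(v,3) for k,v in s.items()})
E
```

```text
pics
{'time_s': np.float64(0.15), 'joint_pos': array([ 1.246,  0.088,  1.372,  0.   ,  1.684, -0.103]), 'joint_vel': array([ 0.001, -0.004, -0.006,  0.001, -0.001,  0.002]), 'effort': array([ 1.0000e-03, -3.5237e+01, -3.1368e+01, -0.0000e+00,  8.0000e-03,
       -0.0000e+00]), 'ee_pos': array([0.121, 0.536, 0.23 ]), 'eef_rot': array([-1.675,  1.569, -1.897]), 'contact_force': array([-0.232,  0.341, -0.323]), 'ft_torque': array([ 0.039,  0.036, -0.001]), 'gripper_width': np.float64(0.999)}
```

View pics/top0.png

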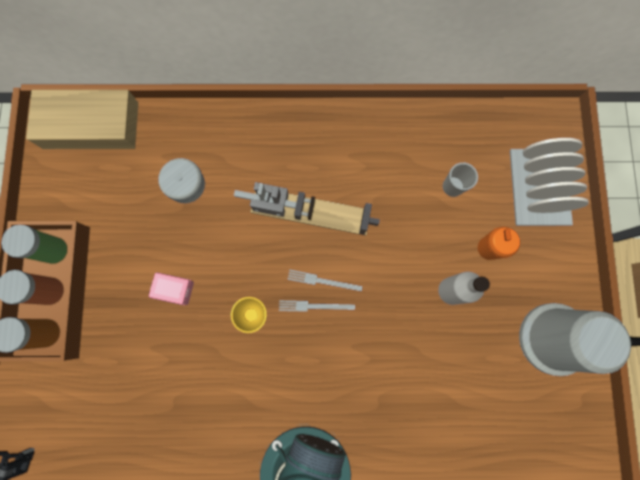

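View pics/scene0.png

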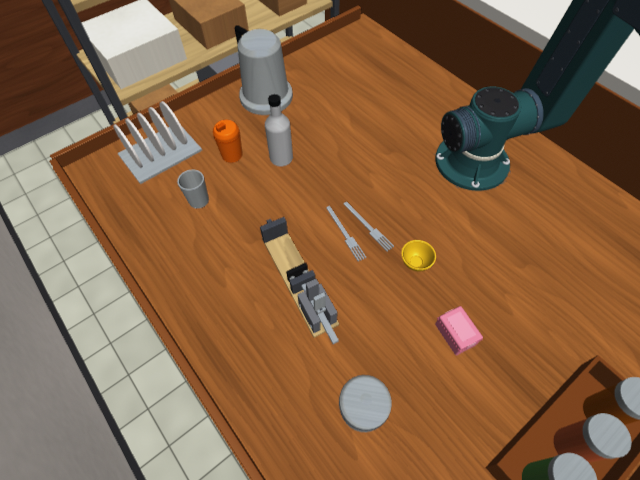

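View pics/wrist0.png

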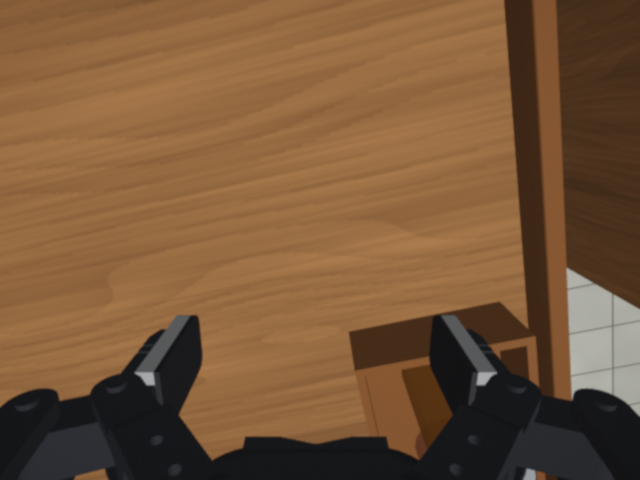

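The top view shows the pink box at about (170,288), and the clamp from (236,194) to (378,222) with its fixed jaw on the right. The forks are near (320,290) and the katori is at (248,314). Next I'll measure the box and clamp.

```bash
python3 - <<'E'
from h import *
def cloud(g):
    K=g['camera_matrix'];R=cv2.Rodrigues(g['rvec'])[0];t=np.ravel(g['tvec'])
    v,u=np.mgrid[:480,:640]; d=g['depth'];P=np.stack([(u-K[0,2])/K[0,0]*d,(v-K[1,2])/K[1,1]*d,d],-1)
    return (P-t)@R
for f in('top0','scene0'):
    g=load(f);W=cloud(g);c=g['color'].astype(int)
    print(f,'cam',-cv2.Rodrigues(g['rvec'])[0].T@np.ravel(g['tvec']),g['camera_matrix'][0,0])
    m=(c[...,0]>180)&(c[...,2]>110)&(c[...,1]<190)&(c[...,0]-c[...,1]>50)&(g['depth']>0)
    p=W[m]; print('pink',len(p),np.percentile(p,[5,50,95],axis=0).round(3).tolist())
    t=p[abs(p[:,2]-np.percentile(p[:,2],90))<.006]; r=cv2.minAreaRect((t[:,:2]*1000).astype(np.float32));print(t[:,2].mean(),r,len(t))
    # clamp region
    x,y,z=W[...,0],W[...,1],W[...,2]
    m=(z>.007)&(x>.4)&(x<.8)&(y>-.15)&(y<.35)&(g['depth']>0)
    lab=cv2.connectedComponents(m.astype(np.uint8))[1]
    for k in range(1,lab.max()+1):
        q=W[lab==k]
        if len(q)>100: print(len(q),q.min(0).round(3),q.max(0).round(3))
g=load('top0');cv2.imwrite('pics/topc.png',cv2.resize(g['color'][160:250,225:390,::-1],None,fx=4.8,fy=4.8,interpolation=cv2.INTER_CUBIC))
g=load('scene0');cv2.imwrite('pics/scc.png',cv2.resize(g['color'][210:350,240:360,::-1],None,fx=4.2,fy=4.2,interpolation=cv2.INTER_CUBIC))
E
```

```text
top0 cam [ 0.34284517 -0.02857774  1.14863897] 466.127196860304
pink 530 [[0.392, 0.282, 0.002], [0.422, 0.321, 0.049], [0.453, 0.363, 0.053]]
0.049759932381540854 ((423.2585754394531, 320.9657897949219), (82.81446838378906, 58.984703063964844), 77.57351684570312) 464
1564 [0.637 0.254 0.007] [0.76  0.35  0.078]
3341 [ 0.557 -0.15   0.007] [0.675 0.175 0.136]
788 [0.401 0.273 0.007] [0.461 0.35  0.057]
scene0 cam [0.87372389 0.40354966 0.97869807] 445.6185362686044
pink 985 [[0.398, 0.285, 0.047], [0.425, 0.324, 0.05], [0.452, 0.36, 0.053]]
0.050440087748864285 ((423.8916320800781, 321.0184326171875), (84.57301330566406, 59.38190841674805), 77.05760192871094) 941
3601 [ 0.558 -0.15   0.007] [0.679 0.175 0.135]
1019 [0.4   0.273 0.007] [0.461 0.35  0.056]
2228 [0.638 0.254 0.008] [0.742 0.35  0.077]
```

View pics/topc.png

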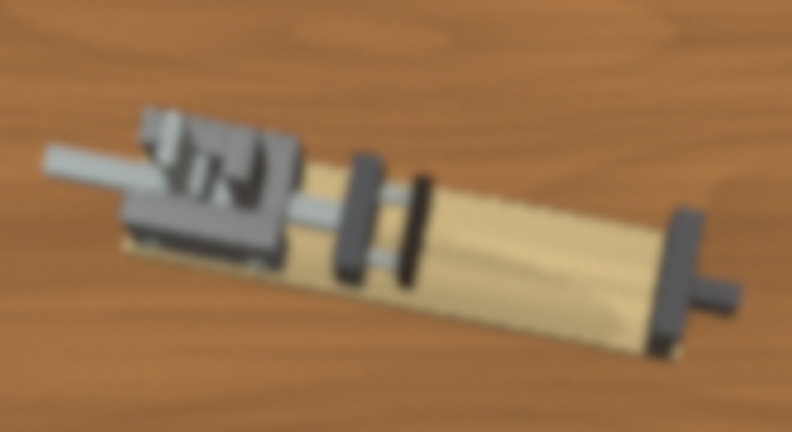

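View pics/scc.png

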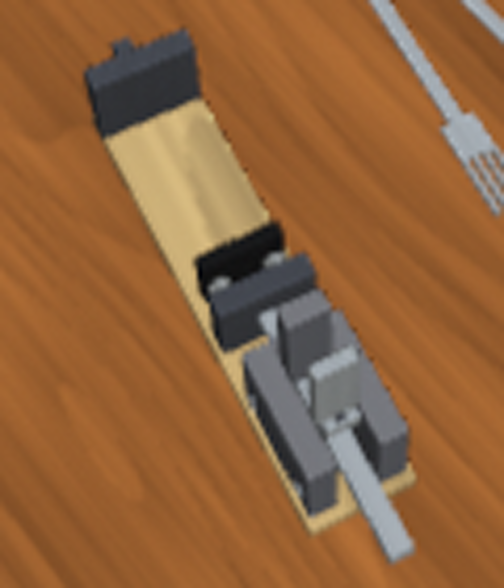

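The crops show the pad gap fully open (about 16 mm), with the moving jaw plate at (360,215) in the top crop. The bed between pad and fixed jaw is clear. I'll fit the clamp pose now.

```bash
cat >> h.py <<'E'
def cloud(g):
    K=g['camera_matrix'];R=cv2.Rodrigues(g['rvec'])[0];t=np.ravel(g['tvec'])
    v,u=np.mgrid[:480,:640]; d=g['depth'];P=np.stack([(u-K[0,2])/K[0,0]*d,(v-K[1,2])/K[1,1]*d,d],-1)
    return (P-t)@R
E
python3 - <<'E'
from h import *
for f in('top0','scene0'):
    g=load(f);W=cloud(g);c=g['color'].astype(int)
    x,y,z=W[...,0],W[...,1],W[...,2]
    roi=(x>.53)&(x<.7)&(y>-.2)&(y<.22)
    p=W[roi&(z>.007)&(z<.14)]
    # whole: bar rods removed; bed points
    b=W[roi&(abs(z-.012)<.004)];r=cv2.minAreaRect((b[:,:2]*1000).astype(np.float32));print(f,'bed',r,len(b))
    th=np.deg2rad(r[2]); 
    e=np.array([np.cos(th),np.sin(th)]); 
    if r[1][0]<r[1][1]: e=np.array([-e[1],e[0]])
    if e[1]>0:e=-e
    n=np.array([-e[1],e[0]]); o=np.array(r[0])/1000
    s=(p[:,:2]-o)@e; w=(p[:,:2]-o)@n
    print('yaw',np.degrees(np.arctan2(e[1],e[0])),'bed centre',o)
    for lo,hi in((.06,.0695),(.066,.074),(.126,.138)):
        k=(p[:,2]>lo)&(p[:,2]<hi)
        h,ed=np.histogram(s[k],np.arange(-.16,.2,.003))
        print(lo,[(round(a*1000),int(q)) for a,q in zip(ed,h) if q])
    k=(p[:,2]>.126);print('tops w',np.percentile(w[k],[5,95]))
    k=(s>.08)&(p[:,2]>.06);print('fj w',np.percentile(w[k],[2,98]))
    k=(p[:,2]>.055);print('all w',np.percentile(w[k],[2,98]))
E
```

```text
top0 bed ((616.1553955078125, -22.437698364257812), (314.32904052734375, 67.15355682373047), 78.63501739501953) 1512
yaw -101.36498260498047 bed centre [ 0.6161554 -0.0224377]
0.06 [(-154, 4), (-151, 9), (-148, 12), (-145, 8), (-142, 6), (-139, 7), (-136, 6), (-133, 7), (-130, 7), (-127, 7), (-124, 12), (-121, 16), (-118, 12), (-115, 11), (-112, 10), (-109, 9), (-106, 4), (-103, 6), (-100, 7), (-97, 4), (-94, 4), (-91, 7), (-88, 10), (-85, 18), (-82, 15), (-79, 13), (-76, 16), (-73, 18), (-46, 21), (-43, 33), (-40, 28), (-37, 28), (-34, 32), (-31, 11), (-13, 16), (-10, 16), (-7, 15), (-4, 1), (116, 16), (119, 30), (122, 33), (125, 31), (128, 27), (131, 29)]
0.066 [(-154, 6), (-151, 16), (-148, 15), (-145, 14), (-142, 16), (-139, 9), (-136, 8), (-133, 11), (-130, 11), (-127, 14), (-124, 16), (-121, 25), (-118, 22), (-115, 21), (-112, 15), (-109, 16), (-106, 10), (-103, 9), (-100, 10), (-97, 9), (-94, 10), (-91, 14), (-88, 16), (-85, 29), (-82, 26), (-79, 30), (-76, 28), (-73, 13), (-46, 1), (-43, 4), (-40, 4), (-37, 3), (-34, 2), (-31, 2), (116, 8), (119, 27), (122, 29), (125, 27), (1
[... 890 characters left out ...]
(143, 16), (146, 4)]
0.066 [(-142, 15), (-139, 23), (-136, 22), (-133, 21), (-130, 21), (-127, 25), (-124, 31), (-121, 25), (-118, 29), (-115, 19), (-112, 21), (-109, 16), (-106, 18), (-103, 14), (-100, 15), (-97, 14), (-94, 10), (-91, 13), (-88, 17), (-85, 13), (-82, 19), (-79, 20), (-76, 16), (-73, 17), (-70, 15), (-67, 14), (-64, 12), (-61, 4), (-37, 1), (-34, 3), (-31, 3), (-28, 1), (-25, 6), (-22, 1), (128, 11), (131, 29), (134, 23), (137, 27), (140, 22), (143, 15), (146, 2)]
0.126 [(-118, 22), (-115, 15), (-112, 18), (-109, 3), (-88, 15), (-85, 21), (-82, 13), (-79, 18), (-76, 13), (-73, 6)]
tops w [-0.01157807  0.01153737]
fj w [-0.03111129  0.03226648]
all w [-0.02921921  0.02956893]
```

```bash
python3 - <<'E'
from h import *
from scipy.spatial.transform import Rotation as Ro
s=env.observe()
R=Ro.from_euler('xyz',s['eef_rot']).as_matrix()
print(R.round(3)); print('tooly ang',np.degrees(np.arctan2(R[1,1],R[0,1])))
E
```

```text
[[-0.001  0.22   0.975]
 [-0.002  0.975 -0.22 ]
 [-1.    -0.002 -0.   ]]
tooly ang 77.29030708410244
```

```bash
python3 -m inch '[{"tx":2,"ty":-2.5,"wz":-8},{"tx":3,"ty":-2.5,"wz":-8},{"tx":3,"ty":-2.5,"wz":-8},{"tx":3,"ty":-2.5,"wz":-8},{"tx":3,"ty":-2.5,"wz":-8},{"tx":3,"ty":-2,"wz":-8},{"tx":3,"ty":-2,"wz":-8},{"tx":3,"ty":-2,"wz":-8}]'
```

```text
invalid input at $[0]: expected keys tx, ty, tz, wx, wy, wz, grip
```

```bash
python3 -m inch '[{"tx":3,"ty":-1.5,"tz":-2,"wz":-8},{"tx":3,"ty":-1.4,"tz":-2,"wz":-8},{"tx":1,"tz":-3,"wz":-8},{"tz":-3,"wz":-2},{},{}]'; cat >> h.py <<'E'
from scipy.spatial.transform import Rotation as Ro
def st():
    s=env.observe();R=Ro.from_euler('xyz',s['eef_rot']).as_matrix()
    print('t',round(float(s['time_s']),2),'tcp',np.round(s['ee_pos'],4),'yaw',round(np.degrees(np.arctan2(R[1,1],R[0,1])),2),'down',R[:,0].round(3),'F',np.round(s['contact_force'],1),'T',np.round(s['ft_torque'],2),'g',round(float(s['gripper_width']),3),'q6',np.round(s['joint_pos'][5],2))
E
python3 -c "
from h import *
st();snap('wrist','w1')"
```

```text
t 0.15 tcp [0.1209 0.5362 0.2304] yaw 77.29 down [-0.001 -0.002 -1.   ] F [-0.2  0.3 -0.3] T [ 0.04  0.04 -0.  ] g 0.999 q6 -0.1invalid input at $[0]: expected keys tx, ty, tz, wx, wy, wz, grip
```

View pics/w1.png

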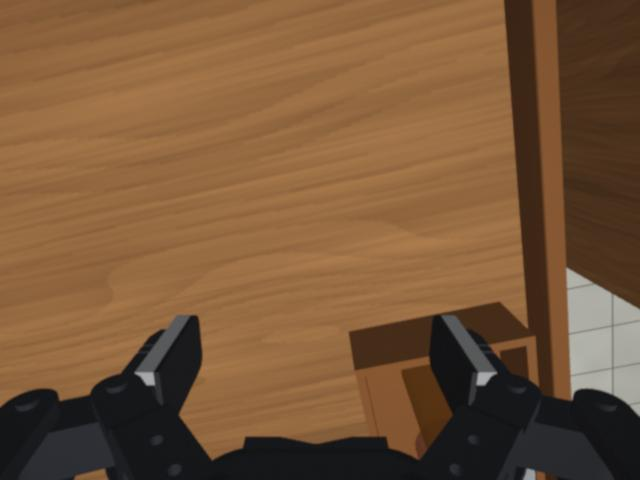

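The calls were refused because every row needs all seven keys, so the arm hasn't moved and the view is unchanged.

```bash
python3 -m inch '[{"tx":2,"ty":-2.5,"tz":0,"wx":0,"wy":0,"wz":-8,"grip":100},{"tx":3,"ty":-2.5,"tz":0,"wx":0,"wy":0,"wz":-8,"grip":100},{"tx":3,"ty":-2.5,"tz":0,"wx":0,"wy":0,"wz":-8,"grip":100},{"tx":3,"ty":-2.5,"tz":0,"wx":0,"wy":0,"wz":-8,"grip":100},{"tx":3,"ty":-2.5,"tz":0,"wx":0,"wy":0,"wz":-8,"grip":100},{"tx":3,"ty":-2,"tz":0,"wx":0,"wy":0,"wz":-8,"grip":100},{"tx":3,"ty":-2,"tz":0,"wx":0,"wy":0,"wz":-8,"grip":100},{"tx":3,"ty":-2,"tz":0,"wx":0,"wy":0,"wz":-8,"grip":100}]'; python3 -c "
from h import *
st()"
```

```text
time_s: 1.0
ee_pos: [0.352, 0.3504, 0.2312]
eef_rot: [2.442, 1.571, 1.097]
contact_force: [0.8, 0.7, -0.3]
gripper_width: 1.001
t 1.0 tcp [0.352  0.3504 0.2312] yaw 12.96 down [ 0.  0. -1.] F [ 0.8  0.7 -0.3] T [ 0.05  0.01 -0.03] g 1.001 q6 0.44
```

```bash
python3 -m inch '[{"tx":2.4,"ty":-1,"tz":-3,"wx":0,"wy":0,"wz":-8,"grip":100},{"tx":2.4,"ty":-1,"tz":-3,"wx":0,"wy":0,"wz":-8,"grip":100},{"tx":2.4,"ty":-0.9,"tz":-3,"wx":0,"wy":0,"wz":-8,"grip":100},{"tx":0,"ty":0,"tz":-2,"wx":0,"wy":0,"wz":-1.6,"grip":100},{"tx":0,"ty":0,"tz":0,"wx":0,"wy":0,"wz":0,"grip":100}]'; python3 -c "
from h import *
st();snap('wrist','w1')"
```

```text
time_s: 1.5
ee_pos: [0.4212, 0.3206, 0.117]
eef_rot: [-0.816, 1.562, -2.603]
contact_force: [0.1, -0.3, -0.1]
gripper_width: 0.996
t 1.5 tcp [0.4212 0.3206 0.117 ] yaw -12.38 down [-0.008 -0.005 -1.   ] F [ 0.1 -0.3 -0.1] T [0.   0.05 0.06] g 0.996 q6 0.76
```

View pics/w1.png

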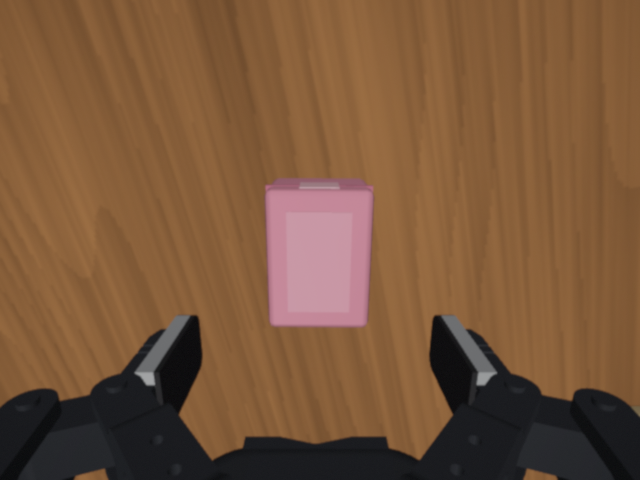

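The box is centred between the fingers at columns 266–372 and square to them. I'll descend and close.

```bash
python3 -m inch '[{"tx":0.1,"ty":0,"tz":-3,"wx":0,"wy":0,"wz":0,"grip":100},{"tx":0,"ty":0,"tz":-3,"wx":0,"wy":0,"wz":0,"grip":100},{"tx":0,"ty":0,"tz":-2.5,"wx":0,"wy":0,"wz":0,"grip":100},{"tx":0,"ty":0,"tz":-1.5,"wx":0,"wy":0,"wz":0,"grip":100},{"tx":0,"ty":0,"tz":0,"wx":0,"wy":0,"wz":0,"grip":50},{"tx":0,"ty":0,"tz":0,"wx":0,"wy":0,"wz":0,"grip":50},{"tx":0,"ty":0,"tz":0,"wx":0,"wy":0,"wz":0,"grip":50},{"tx":0,"ty":0,"tz":0,"wx":0,"wy":0,"wz":0,"grip":50}]'; python3 -c "
from h import *
st()
g=load('w1');W=cloud(g);c=g['color'].astype(int);z=W[...,2]
m=(c[...,0]-c[...,1]>40)&(abs(z-.05)<.006)&(c[...,2]>100);print(cv2.minAreaRect((W[m][:,:2]*1000).astype(np.float32)),z[m].mean())"
```

```text
time_s: 2.35
ee_pos: [0.4252, 0.3236, 0.0236]
eef_rot: [2.355, 1.567, 0.569]
contact_force: [-0.6, 0.4, 3.0]
gripper_width: 0.692
t 2.35 tcp [0.4252 0.3236 0.0236] yaw -12.28 down [ 0.004  0.002 -1.   ] F [-0.6  0.4  3. ] T [ 0.1   0.07 -0.01] g 0.692 q6 0.76
((422.2135925292969, 320.8829345703125), (84.19476318359375, 59.092857360839844), 77.3785629272461) 0.0492959380826373
```

```bash
python3 -m inch '[{"tx":0,"ty":0,"tz":2,"wx":0,"wy":0,"wz":0,"grip":50},{"tx":0,"ty":0,"tz":4,"wx":0,"wy":0,"wz":0,"grip":50},{"tx":0,"ty":-2,"tz":4,"wx":0,"wy":0,"wz":0,"grip":50},{"tx":0.5,"ty":-4,"tz":0,"wx":0,"wy":0,"wz":0.8,"grip":50},{"tx":1,"ty":-4,"tz":0,"wx":0,"wy":0,"wz":0,"grip":50},{"tx":1,"ty":-4,"tz":0,"wx":0,"wy":0,"wz":0,"grip":50},{"tx":1,"ty":-4,"tz":0,"wx":0,"wy":0,"wz":0,"grip":50},{"tx":1,"ty":-4,"tz":0,"wx":0,"wy":0,"wz":0,"grip":50}]'; python3 -c "
from h import *
st()"
```

```text
time_s: 3.15
ee_pos: [0.4692, 0.101, 0.122]
eef_rot: [1.843, 1.569, 0.071]
contact_force: [0.2, 0.8, -1.9]
gripper_width: 0.693
t 3.15 tcp [0.4692 0.101  0.122 ] yaw -11.48 down [ 0.001  0.    -1.   ] F [ 0.2  0.8 -1.9] T [ 0.03 -0.01 -0.  ] g 0.693 q6 0.29
```

```bash
python3 -m inch '[{"tx":2,"ty":-4,"tz":0,"wx":0,"wy":0,"wz":0,"grip":50},{"tx":2.5,"ty":-4,"tz":0,"wx":0,"wy":0,"wz":0,"grip":50},{"tx":3,"ty":-4,"tz":0,"wx":0,"wy":0,"wz":0,"grip":50},{"tx":3,"ty":-4,"tz":0,"wx":0,"wy":0,"wz":0,"grip":50},{"tx":3,"ty":-2.9,"tz":0,"wx":0,"wy":0,"wz":0,"grip":50},{"tx":0,"ty":0,"tz":0,"wx":0,"wy":0,"wz":0,"grip":50},{"tx":0,"ty":0,"tz":0,"wx":0,"wy":0,"wz":0,"grip":50}]'; python3 -c "
from h import *
st()
for n in ('wrist','top','scene'): snap(n,n+'2')"
```

```text
time_s: 3.85
ee_pos: [0.604, -0.0871, 0.1209]
eef_rot: [-1.944, 1.569, 2.566]
contact_force: [0.9, 0.6, -2.0]
gripper_width: 0.687
t 3.85 tcp [ 0.604  -0.0871  0.1209] yaw -11.59 down [-0.001  0.001 -1.   ] F [ 0.9  0.6 -2. ] T [-0.02  0.02  0.02] g 0.687 q6 -0.03
```

View pics/wrist2.png

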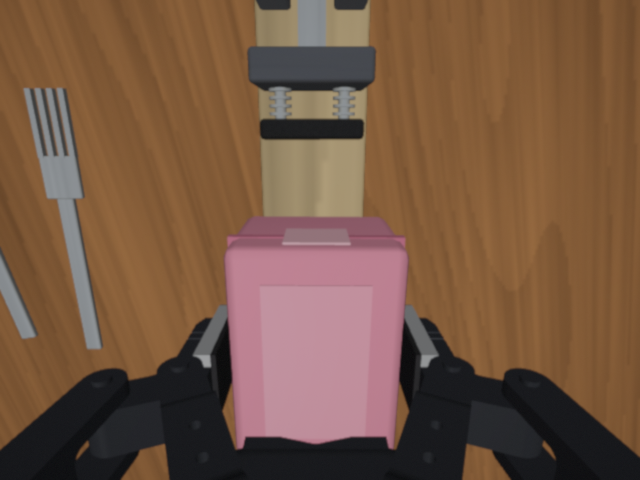

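View pics/scene2.png

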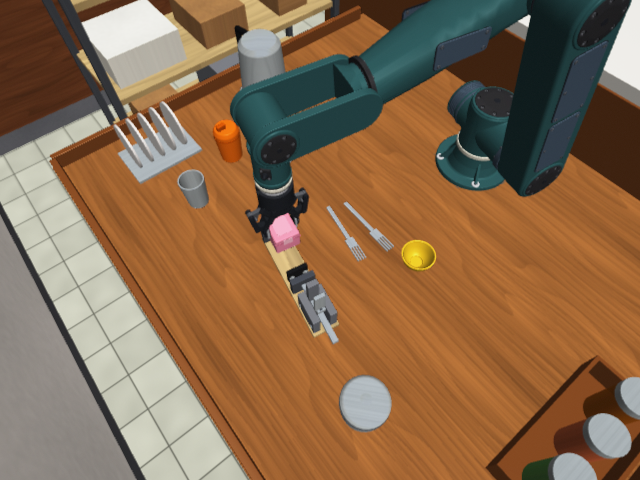

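The wrist view shows the box held square over the bed. Its pad-side top edge is near row 245, and the pad is at row 129, columns 262–364. I'll convert both to clamp coordinates.

```bash
cat >> h.py <<'E'
th=np.deg2rad(-101.5);E=np.array([np.cos(th),np.sin(th)]);N=np.array([-E[1],E[0]]);O=np.array([.6184,-.0096])
def cl(p): q=np.asarray(p)[...,:2]-O; return np.stack([q@E*1000,q@N*1000,np.asarray(p)[...,2]*1000],-1)
E
python3 - <<'E'
from h import *
g=load('wrist2');W=cloud(g);C=cl(W);c=g['color'].astype(int)
pink=(c[...,0]-c[...,1]>50)&(c[...,2]>90)
p=C[pink&(g['depth']>0)];top=np.percentile(p[:,2],80);print('top z',top)
t=p[abs(p[:,2]-top)<3];print('x',np.percentile(t[:,0],[0,.5,99.5]),'y',np.percentile(t[:,1],[.5,99.5]))
# slope of left/right edges: mean y per x-bin
for a in range(35,110,12):
    k=t[(t[:,0]>=a)&(t[:,0]<a+12)]
    if len(k):print(a,k[:,1].min().round(1),k[:,1].max().round(1))
for a in (300,315,330): print('top edge x at col',a,[ (r,C[r,a].round(1).tolist()) for r in (236,242,248,256)])
bed=(abs(C[...,2]-12)<3)&(c[...,0]>140)
for a in (12,20,28,36):
    k=C[bed&(abs(C[...,0]-a)<3)]; 
    if len(k):print('bed',a,k[:,1].min().round(1),k[:,1].max().round(1))
pad=C[(abs(C[...,2]-58)<12)&(C[...,0]<25)&(C[...,0]>-40)&~pink]
h=np.histogram(pad[:,0],np.arange(-40,25,2));print(list(zip(h[1][:-1],h[0])))
print('jaw y',np.percentile(pad[:,1],[1,99]))
E
```

```text
top z 146.83372388082213
x [ 39.76836155  40.62089213 114.46151106] y [-27.6387671   29.91197789]
35 -27.8 30.4
47 -27.9 30.5
59 -28.0 30.3
71 -27.8 30.1
83 -28.0 30.0
95 -28.3 30.1
107 -28.2 29.9
top edge x at col 300 [(236, [39.4, -4.0, 134.7]), (242, [39.6, -3.7, 141.2]), (248, [41.3, -3.7, 142.4]), (256, [42.8, -3.6, 145.8])]
top edge x at col 315 [(236, [39.4, 1.1, 134.9]), (242, [39.4, 1.1, 142.0]), (248, [40.7, 1.1, 144.2]), (256, [42.9, 1.1, 145.7])]
top edge x at col 330 [(236, [39.3, 6.2, 135.0]), (242, [39.9, 6.0, 140.4]), (248, [40.9, 5.9, 143.6]), (256, [43.1, 5.9, 145.0])]
bed 12 -32.4 31.2
bed 20 -32.7 31.5
bed 28 -32.3 31.2
bed 36 -32.6 31.4
[(np.int64(-40), np.int64(1)), (np.int64(-38), np.int64(0)), (np.int64(-36), np.int64(0)), (np.int64(-34), np.int64(0)), (np.int64(-32), np.int64(440)), (np.int64(-30), np.int64(599)), (np.int64(-28), np.int64(615)), (np.int64(-26), np.int64(612)), (np.int64(-24), np.int64(575)), (np.int64(-22), np.int64(592)), (np.int64(-20), np.int64(603)), (np.int64(-18), np.int64(608)), (np.int64(-16), np.int64(383)), (np.int64(-14), np.int64(0)), (np.int64(-12), np.int64(1)), (np.int64(-10), np.int64(1)), (np.int64(-8), np.int64(4)), (np.int64(-6), np.int64(3)), (np.int64(-4), np.int64(8)), (np.int64(-2), np.int64(1)), (np.int64(0), np.int64(367)), (np.int64(2), np.int64(515)), (np.int64(4), np.int64(414)), (np.int64(6), np.int64(416)), (np.int64(8), np.int64(406)), (np.int64(10), np.int64(0)), (np.int64(12), np.int64(0)), (np.int64(14), np.int64(0)), (np.int64(16), np.int64(0)), (np.int64(18), np.int64(0)), (np.int64(20), np.int64(0)), (np.int64(22), np.int64(0))]
jaw y [-29.43756449  27.93064996]
```

```bash
python3 -m inch '[{"tx":-0.2,"ty":-0.2,"tz":-2.5,"wx":0,"wy":0,"wz":0,"grip":50},{"tx":0,"ty":0,"tz":-2.5,"wx":0,"wy":0,"wz":0,"grip":50},{"tx":0,"ty":0,"tz":-2,"wx":0,"wy":0,"wz":0,"grip":50},{"tx":0,"ty":0,"tz":-1,"wx":0,"wy":0,"wz":0,"grip":50},{"tx":0,"ty":0,"tz":-0.4,"wx":0,"wy":0,"wz":0,"grip":50},{"tx":0,"ty":0,"tz":0,"wx":0,"wy":0,"wz":0,"grip":50}]'; python3 -c "
from h import *
st()"
```

```text
time_s: 4.6
ee_pos: [0.602, -0.0879, 0.0378]
eef_rot: [1.567, 1.57, -0.203]
contact_force: [0.7, -0.1, -1.9]
gripper_width: 0.691
t 4.6 tcp [ 0.602  -0.0879  0.0378] yaw -11.46 down [ 0. -0. -1.] F [ 0.7 -0.1 -1.9] T [ 0.01  0.01 -0.04] g 0.691 q6 -0.04
```

```bash
python3 -m inch '[{"tx":0,"ty":0,"tz":-0.1,"wx":0,"wy":0,"wz":0,"grip":50},{"tx":0,"ty":0,"tz":-0.05,"wx":0,"wy":0,"wz":0,"grip":50},{"tx":0,"ty":0,"tz":0,"wx":0,"wy":0,"wz":0,"grip":50}]';python3 -m inch '[{"tx":0,"ty":0,"tz":-0.05,"wx":0,"wy":0,"wz":0,"grip":50},{"tx":0,"ty":0,"tz":0,"wx":0,"wy":0,"wz":0,"grip":50}]'
```

```text
time_s: 4.9
ee_pos: [0.6026, -0.0886, 0.0368]
eef_rot: [1.538, 1.569, -0.234]
contact_force: [-0.4, -0.1, -1.4]
gripper_width: 0.686
time_s: 5.1
ee_pos: [0.6022, -0.0886, 0.0356]
eef_rot: [1.554, 1.57, -0.217]
contact_force: [0.6, 0.7, -0.9]
gripper_width: 0.693
```

```bash
python3 -m inch '[{"tx":0,"ty":0,"tz":-0.05,"wx":0,"wy":0,"wz":0,"grip":50},{"tx":0,"ty":0,"tz":0,"wx":0,"wy":0,"wz":0,"grip":50}]';python3 -m inch '[{"tx":0,"ty":0,"tz":0,"wx":0,"wy":0,"wz":0,"grip":80},{"tx":0,"ty":0,"tz":0,"wx":0,"wy":0,"wz":0,"grip":100},{"tx":0,"ty":0,"tz":0,"wx":0,"wy":0,"wz":0,"grip":100},{"tx":0,"ty":0,"tz":0,"wx":0,"wy":0,"wz":0,"grip":100},{"tx":0,"ty":0,"tz":2,"wx":0,"wy":0,"wz":0,"grip":100},{"tx":0,"ty":0,"tz":4,"wx":0,"wy":0,"wz":0,"grip":100},{"tx":0,"ty":0,"tz":4,"wx":0,"wy":0,"wz":0,"grip":100},{"tx":0,"ty":0,"tz":4,"wx":0,"wy":0,"wz":0,"grip":100}]'; python3 -c "
from h import *
st()
for n in ('wrist','scene'): snap(n,n+'3')"
```

```text
time_s: 5.3
ee_pos: [0.6022, -0.0886, 0.0356]
eef_rot: [1.422, 1.57, -0.35]
contact_force: [-2.2, -1.3, 2.5]
gripper_width: 0.69
time_s: 6.1
ee_pos: [0.6018, -0.0884, 0.1761]
eef_rot: [-1.685, 1.57, 2.827]
contact_force: [-1.1, 0.4, 0.5]
gripper_width: 0.996
t 6.1 tcp [ 0.6018 -0.0884  0.1761] yaw -11.51 down [-0.  0. -1.] F [-1.1  0.4  0.5] T [-0.01 -0.02  0.07] g 0.996 q6 -0.04
```

View pics/wrist3.png

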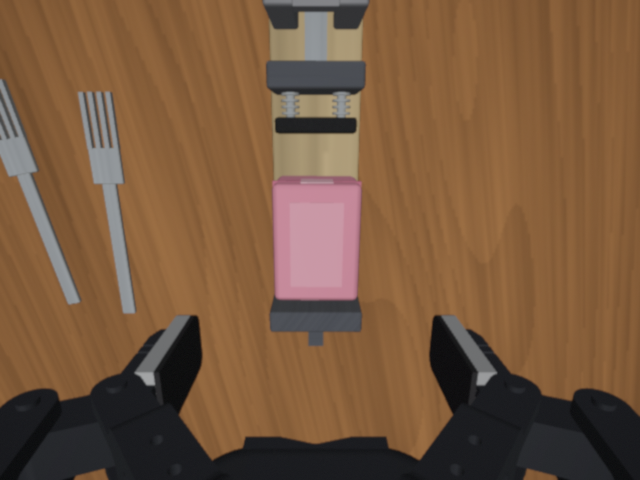

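The box stands square on the bed at columns 274–360, rows 180–300. The fixed jaw is just below it at row 300, and the pad is at row 126. I'll measure the pad and jaw more precisely, and the post and trigger as well.

```bash
python3 - <<'E'
from h import *
for f in('wrist3','scene3'):
    g=load(f);C=cl(cloud(g));c=g['color'].astype(int);pink=(c[...,0]-c[...,1]>50)&(c[...,2]>90)
    ok=(g['depth']>0)&(abs(C[...,1])<35)
    def ex(m,n,ax=0):
        p=C[m&ok]
        if len(p)>20:print(f,n,len(p),np.percentile(p,[1,99],axis=0).round(1).tolist())
    ex(pink&(abs(C[...,2]-62)<4),'boxtop')
    z=C[...,2];x=C[...,0]
    ex(~pink&(abs(z-66)<5)&(x>122)&(x<150),'fixed jaw')
    ex(~pink&(abs(z-62)<8)&(x>-5)&(x<25),'pad')
    ex(~pink&(abs(z-66)<5)&(x>-40)&(x<-10),'jawplate')
    ex((abs(z-131)<5)&(x>-100)&(x<-60),'post')
    ex((abs(z-131)<5)&(x>-130)&(x<-104),'trig')
E
```

```text
wrist3 boxtop 5547 [[42.5, -29.3, 58.7], [123.5, 28.3, 62.7]]
wrist3 fixed jaw 2136 [[130.9, -32.8, 61.3], [147.1, 31.1, 68.6]]
wrist3 pad 1301 [[0.5, -26.0, 58.2], [9.5, 24.2, 61.6]]
wrist3 jawplate 2831 [[-31.8, -29.9, 61.3], [-16.2, 28.3, 64.9]]
scene3 boxtop 702 [[41.5, -28.2, 58.4], [122.8, 29.2, 65.8]]
scene3 fixed jaw 177 [[128.1, -32.6, 61.2], [148.6, 32.0, 70.7]]
scene3 pad 110 [[-1.1, -25.8, 54.1], [9.4, 24.4, 64.5]]
scene3 jawplate 163 [[-33.4, -29.0, 61.1], [-17.1, 29.0, 67.7]]
scene3 post 84 [[-85.4, -12.8, 126.1], [-71.8, 12.6, 134.9]]
scene3 trig 58 [[-116.6, -12.7, 127.3], [-107.2, 12.1, 134.6]]
```

```bash
python3 -m inch '[{"tx":0,"ty":1,"tz":2,"wx":0,"wy":0,"wz":8,"grip":100},{"tx":0.4,"ty":2,"tz":0,"wx":0,"wy":0,"wz":8,"grip":100},{"tx":0.5,"ty":2,"tz":0,"wx":0,"wy":0,"wz":8,"grip":100},{"tx":0.5,"ty":2,"tz":0,"wx":0,"wy":0,"wz":8,"grip":100},{"tx":0.5,"ty":2,"tz":0,"wx":0,"wy":0,"wz":8,"grip":100},{"tx":0.5,"ty":2,"tz":0,"wx":0,"wy":0,"wz":8,"grip":100},{"tx":0.5,"ty":2,"tz":0,"wx":0,"wy":0,"wz":8,"grip":100},{"tx":0.5,"ty":2,"tz":0,"wx":0,"wy":0,"wz":8,"grip":100}]'; python3 -m inch '[{"tx":0,"ty":1.3,"tz":0,"wx":0,"wy":0,"wz":8,"grip":100},{"tx":0,"ty":0,"tz":0,"wx":0,"wy":0,"wz":8,"grip":100},{"tx":0,"ty":0,"tz":0,"wx":0,"wy":0,"wz":8,"grip":100},{"tx":0,"ty":0,"tz":0,"wx":0,"wy":0,"wz":2,"grip":100},{"tx":0,"ty":0,"tz":0,"wx":0,"wy":0,"wz":0,"grip":100}]'; python3 -c "
from h import *
st()
for n in ('wrist','scene','top'): snap(n,n+'4')"
```

```text
time_s: 7.0
ee_pos: [0.6359, 0.0624, 0.1939]
eef_rot: [-2.559, 1.57, 3.076]
contact_force: [-0.1, -0.2, -0.3]
gripper_width: 1.002
time_s: 7.5
ee_pos: [0.6358, 0.0746, 0.1939]
eef_rot: [-2.957, 1.57, 3.125]
contact_force: [0.2, 0.4, -0.0]
gripper_width: 0.997
t 7.5 tcp [0.6358 0.0746 0.1939] yaw 78.49 down [-0.001  0.    -1.   ] F [ 0.2  0.4 -0. ] T [-0.02 -0.01 -0.07] g 0.997 q6 -1.34
```

View pics/wrist4.png

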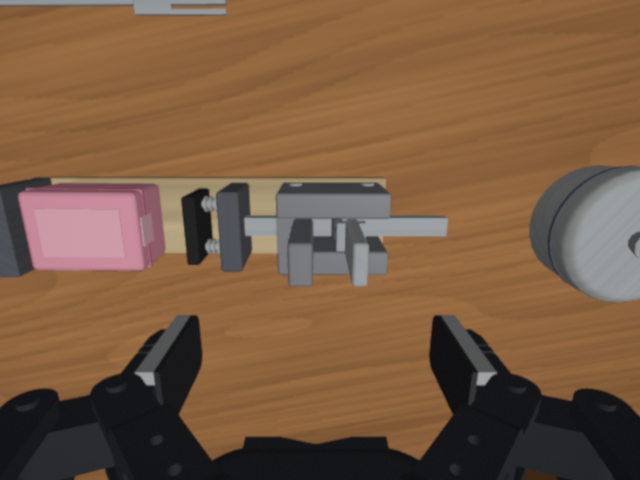

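View pics/scene4.png

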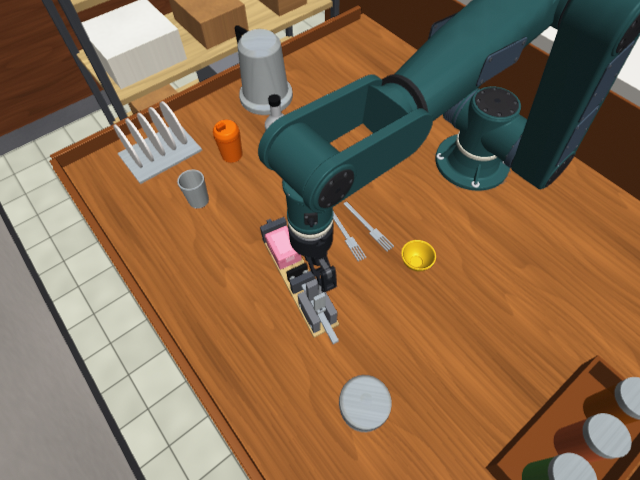

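View pics/top4.png

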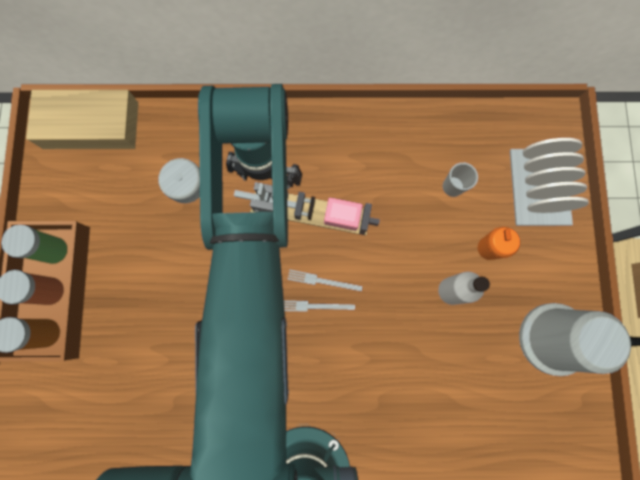

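The wrist view shows the trigger plate at (357,250) and the post at (301,250) between the open fingers. The clamp jaws and box are at left. I'll check the two plates' positions before descending.

```bash
python3 - <<'E'
from h import *
g=load('wrist4');C=cl(cloud(g));c=g['color'].astype(int)
ok=(g['depth']>0)&(abs(C[...,1])<35);z=C[...,2];x=C[...,0]
for n,a,b in(('post',-100,-60),('trig',-130,-104)):
    p=C[ok&(abs(z-131)<4)&(x>a)&(x<b)];print(n,len(p),np.percentile(p,[1,99],axis=0).round(1).tolist())
s=env.observe();print('tcp',cl(s['ee_pos']))
E
```

```text
post 1110 [[-84.3, -14.1, 127.8], [-70.7, 11.0, 132.6]]
trig 722 [[-115.3, -14.0, 127.5], [-106.5, 11.0, 132.5]]
tcp [-85.88809828   0.35921501 194.33836263]
```

```bash
python3 -m inch '[{"tx":-0.15,"ty":-0.05,"tz":-2.5,"wx":0,"wy":0,"wz":0,"grip":100},{"tx":0,"ty":0,"tz":-2.5,"wx":0,"wy":0,"wz":0,"grip":100},{"tx":0,"ty":0,"tz":-2.5,"wx":0,"wy":0,"wz":0,"grip":100},{"tx":0,"ty":0,"tz":-1.5,"wx":0,"wy":0,"wz":0,"grip":100},{"tx":0,"ty":0,"tz":-0.8,"wx":0,"wy":0,"wz":0,"grip":100},{"tx":0,"ty":0,"tz":0,"wx":0,"wy":0,"wz":0,"grip":100}]'; python3 -c "
from h import *
st()
for n in ('wrist','scene'): snap(n,n+'5')
g=load('scene5');cv2.imwrite('pics/s5c.png',cv2.resize(g['color'][200:350,230:370,::-1],None,fx=4,fy=4,interpolation=cv2.INTER_CUBIC))"
```

```text
time_s: 8.25
ee_pos: [0.6339, 0.074, 0.0957]
eef_rot: [-2.966, 1.569, 3.116]
contact_force: [-0.6, 0.5, -1.0]
gripper_width: 1.002
t 8.25 tcp [0.6339 0.074  0.0957] yaw 78.48 down [-0.002  0.    -1.   ] F [-0.6  0.5 -1. ] T [-0.06 -0.02 -0.01] g 1.002 q6 -1.34
```

View pics/wrist5.png

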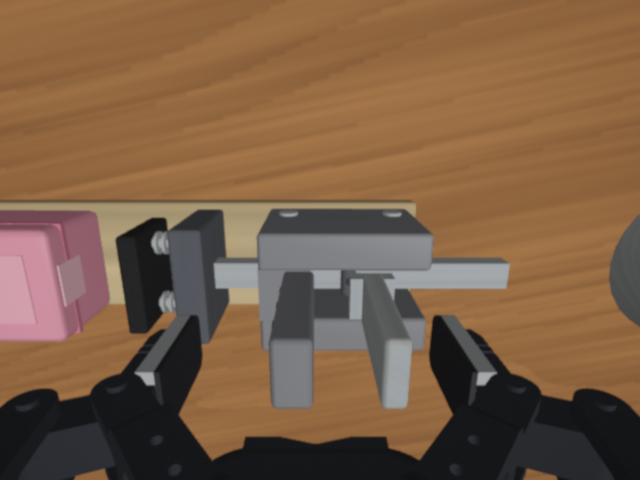

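View pics/s5c.png

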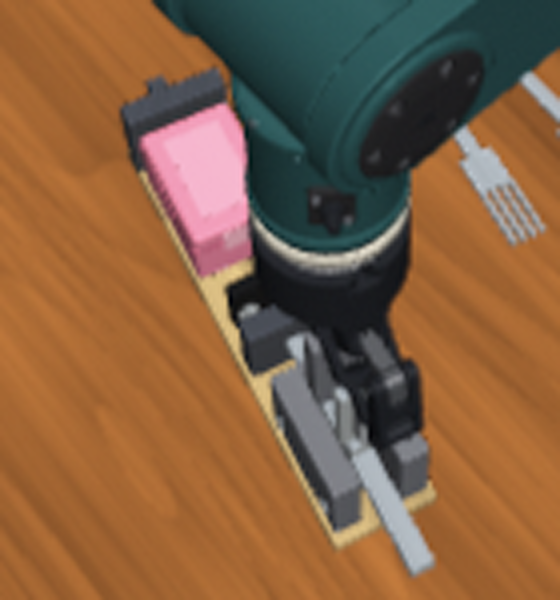

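The wrist view now shows the trigger plate at (388,340) and the post at (293,340) inside the fingers, and the pad gap is visible at columns 148–180. First pump, with a partial squeeze.

```bash
python3 -m inch '[{"tx":0,"ty":0,"tz":0,"wx":0,"wy":0,"wz":0,"grip":70},{"tx":0,"ty":0,"tz":0,"wx":0,"wy":0,"wz":0,"grip":60},{"tx":0,"ty":0,"tz":0,"wx":0,"wy":0,"wz":0,"grip":50},{"tx":0,"ty":0,"tz":0,"wx":0,"wy":0,"wz":0,"grip":45},{"tx":0,"ty":0,"tz":0,"wx":0,"wy":0,"wz":0,"grip":40},{"tx":0,"ty":0,"tz":0,"wx":0,"wy":0,"wz":0,"grip":40}]'; python3 -c "
from h import *
st()
for n in ('wrist',): snap(n,n+'6')"
```

```text
time_s: 8.95
ee_pos: [0.6359, 0.0756, 0.099]
eef_rot: [0.718, 1.565, 0.518]
contact_force: [1.5, 5.5, 3.8]
gripper_width: 0.401
t 8.95 tcp [0.6359 0.0756 0.099 ] yaw 78.55 down [ 0.005  0.003 -1.   ] F [1.5 5.5 3.8] T [ 0.73 -0.21 -0.06] g 0.401 q6 -1.34
```

View pics/wrist6.png

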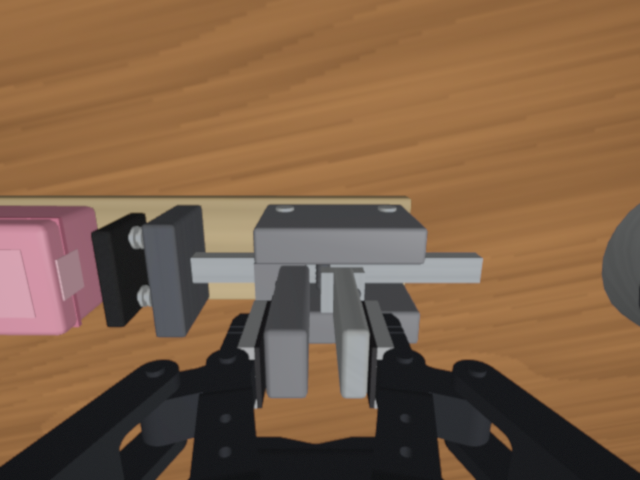

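The trigger has been squeezed to (352,330) and the jaw and pad have moved left towards the box. I'll measure them.

```bash
cat >> h.py <<'E'
def meas(f):
    g=load(f);C=cl(cloud(g));c=g['color'].astype(int);x,y,z=C[...,0],C[...,1],C[...,2]
    ok=(g['depth']>0)&(abs(y)<40)
    pink=(c[...,0]-c[...,1]>50)&(c[...,2]>90)
    mx=c.max(-1); sat=mx-c.min(-1)
    blk=ok&(mx<45)&(x>-45)&(x<60)&(abs(z-48)<22)
    dk=ok&(mx>=50)&(mx<130)&(sat<25)&(x>-50)&(x<60)&(abs(z-48)<22)
    pk=ok&pink&(z>35)&(z<60)
    for n,m,q in(('pad',blk&(abs(z-45)<12),[2,50,98]),('padtop',blk&(z>54),[2,50,98]),('jawtop',dk&(z>62),[2,50,98]),('box',pk,[1,50,99])):
        p=C[m]; 
        if len(p)>15: print(f,n,len(p),np.percentile(p[:,0],q).round(1),'y',np.percentile(p[:,1],[2,98]).round(1))
    tr=ok&(abs(z-131)<4)&(x<-60)&(x>-125)&(sat<30)
    h=np.histogram(x[tr],np.arange(-125,-60,2));print('grip tops',[(int(a),int(b)) for a,b in zip(h[1],h[0]) if b>8])
E
python3 -c "
from h import *
meas('wrist5');meas('wrist6')"
```

```text
wrist5 pad 1665 [-0.3  0.2  5.5] y [-27.1  21.2]
wrist5 padtop 2223 [-0.2  3.1  8.5] y [-26.6  21.9]
wrist5 jawtop 2820 [-31.4 -24.9 -16.8] y [-30.   23.4]
wrist5 box 1962 [41.1 42.7 70.1] y [-30.5  28.2]
grip tops [(-117, 21), (-115, 389), (-113, 467), (-111, 464), (-109, 502), (-107, 255), (-85, 296), (-83, 447), (-81, 482), (-79, 464), (-77, 479), (-75, 462), (-73, 446), (-71, 80)]
wrist6 pad 1805 [10.2 10.9 15.4] y [-27.1  21.4]
wrist6 padtop 2254 [10.4 13.6 19.1] y [-26.6  22.1]
wrist6 jawtop 3338 [-20.8 -13.6  -6.3] y [-29.8  26.5]
wrist6 box 2544 [41.  42.5 68.1] y [-30.5  28.2]
grip tops [(-119, 11), (-117, 28), (-115, 28), (-113, 14), (-111, 74), (-109, 87), (-107, 80), (-105, 392), (-103, 442), (-101, 452), (-99, 454), (-97, 442), (-85, 300), (-83, 456), (-81, 446), (-79, 457), (-77, 438), (-75, 457), (-73, 417), (-71, 344), (-69, 81), (-67, 88), (-65, 68), (-63, 12)]
```

```bash
python3 -m inch '[{"tx":0,"ty":0,"tz":0,"wx":0,"wy":0,"wz":0,"grip":60},{"tx":0,"ty":0,"tz":0,"wx":0,"wy":0,"wz":0,"grip":90},{"tx":0,"ty":0,"tz":0,"wx":0,"wy":0,"wz":0,"grip":90},{"tx":0,"ty":0,"tz":0,"wx":0,"wy":0,"wz":0,"grip":90},{"tx":0,"ty":0,"tz":0,"wx":0,"wy":0,"wz":0,"grip":90}]'; python3 -c "
from h import *
st()
snap('wrist','wrist7');meas('wrist7')"
```

```text
time_s: 9.5
ee_pos: [0.6342, 0.0735, 0.0963]
eef_rot: [-2.551, 1.569, -2.752]
contact_force: [0.4, -0.2, -1.1]
gripper_width: 0.897
t 9.5 tcp [0.6342 0.0735 0.0963] yaw 78.47 down [-0.001 -0.001 -1.   ] F [ 0.4 -0.2 -1.1] T [ 0.07 -0.05  0.05] g 0.897 q6 -1.34
wrist7 pad 1829 [10.6 11.2 15.9] y [-27.1  21.3]
wrist7 padtop 2293 [10.7 13.8 19.6] y [-26.6  22.1]
wrist7 jawtop 2987 [-20.4 -13.   -5.9] y [-29.9  20.2]
wrist7 box 2055 [41.  42.6 70.8] y [-30.6  28.4]
grip tops [(-125, 514), (-123, 97), (-117, 17), (-115, 388), (-113, 461), (-111, 473), (-109, 493), (-107, 255), (-85, 286), (-83, 476), (-81, 456), (-79, 473), (-77, 457), (-75, 471), (-73, 442), (-71, 80)]
```

The trigger returned and the jaw stayed put, with the pad gap still 16.5 mm. Second pump, slightly deeper.

```bash
python3 -m inch '[{"tx":0,"ty":0,"tz":0,"wx":0,"wy":0,"wz":0,"grip":70},{"tx":0,"ty":0,"tz":0,"wx":0,"wy":0,"wz":0,"grip":60},{"tx":0,"ty":0,"tz":0,"wx":0,"wy":0,"wz":0,"grip":50},{"tx":0,"ty":0,"tz":0,"wx":0,"wy":0,"wz":0,"grip":42},{"tx":0,"ty":0,"tz":0,"wx":0,"wy":0,"wz":0,"grip":37},{"tx":0,"ty":0,"tz":0,"wx":0,"wy":0,"wz":0,"grip":37}]'; python3 -c "
from h import *
st()
snap('wrist','wrist8');meas('wrist8')"
```

```text
time_s: 10.15
ee_pos: [0.6352, 0.0748, 0.099]
eef_rot: [0.559, 1.568, 0.359]
contact_force: [-1.1, 3.9, 5.9]
gripper_width: 0.374
t 10.15 tcp [0.6352 0.0748 0.099 ] yaw 78.53 down [ 0.003  0.001 -1.   ] F [-1.1  3.9  5.9] T [ 0.25  0.18 -0.03] g 0.374 q6 -1.34
wrist8 pad 2010 [23.7 24.4 28.5] y [-27.1  21.7]
wrist8 padtop 2325 [23.8 26.8 32.6] y [-26.6  22.1]
wrist8 jawtop 3335 [-7.3 -0.2  7.1] y [-29.9  26.6]
wrist8 box 1712 [41.1 42.9 70.2] y [-30.6  28.3]
grip tops [(-117, 9), (-115, 26), (-113, 28), (-111, 13), (-109, 75), (-107, 82), (-105, 86), (-103, 363), (-101, 442), (-99, 449), (-97, 439), (-95, 462), (-85, 280), (-83, 441), (-81, 457), (-79, 457), (-77, 444), (-75, 455), (-73, 426), (-71, 294), (-69, 89), (-67, 84), (-65, 54), (-63, 16)]
```

```bash
python3 -m inch '[{"tx":0,"ty":0,"tz":0,"wx":0,"wy":0,"wz":0,"grip":60},{"tx":0,"ty":0,"tz":0,"wx":0,"wy":0,"wz":0,"grip":90},{"tx":0,"ty":0,"tz":0,"wx":0,"wy":0,"wz":0,"grip":90},{"tx":0,"ty":0,"tz":0,"wx":0,"wy":0,"wz":0,"grip":90},{"tx":0,"ty":0,"tz":0,"wx":0,"wy":0,"wz":0,"grip":90}]'; python3 -c "
from h import *
st()
snap('wrist','wrist9');meas('wrist9')"
```

```text
time_s: 10.7
ee_pos: [0.6344, 0.0738, 0.0965]
eef_rot: [-2.543, 1.57, -2.745]
contact_force: [-0.1, 0.7, -0.4]
gripper_width: 0.899
t 10.7 tcp [0.6344 0.0738 0.0965] yaw 78.48 down [-0.001 -0.    -1.   ] F [-0.1  0.7 -0.4] T [ 0.01 -0.03  0.02] g 0.899 q6 -1.34
wrist9 pad 2058 [23.6 24.4 28.6] y [-27.1  21.4]
wrist9 padtop 2376 [23.8 26.8 32.7] y [-26.6  22.3]
wrist9 jawtop 3378 [-7.4 -0.2  7.2] y [-29.6  26.5]
wrist9 box 1400 [41.3 43.1 72.4] y [-30.5  28.2]
grip tops [(-125, 593), (-117, 18), (-115, 391), (-113, 478), (-111, 461), (-109, 501), (-107, 249), (-85, 276), (-83, 492), (-81, 464), (-79, 477), (-77, 466), (-75, 466), (-73, 444), (-71, 76)]
```

The jaw is at about 38 mm, so two pumps of about 10.5 mm remain. Third pump now.

```bash
python3 -m inch '[{"tx":0,"ty":0,"tz":0,"wx":0,"wy":0,"wz":0,"grip":70},{"tx":0,"ty":0,"tz":0,"wx":0,"wy":0,"wz":0,"grip":60},{"tx":0,"ty":0,"tz":0,"wx":0,"wy":0,"wz":0,"grip":50},{"tx":0,"ty":0,"tz":0,"wx":0,"wy":0,"wz":0,"grip":44},{"tx":0,"ty":0,"tz":0,"wx":0,"wy":0,"wz":0,"grip":40},{"tx":0,"ty":0,"tz":0,"wx":0,"wy":0,"wz":0,"grip":40}]'; python3 -c "
from h import *
st()
snap('wrist','wrist10');meas('wrist10')"
```

```text
time_s: 11.35
ee_pos: [0.6355, 0.0761, 0.0988]
eef_rot: [0.974, 1.566, 0.775]
contact_force: [-0.7, 4.4, 5.2]
gripper_width: 0.4
t 11.35 tcp [0.6355 0.0761 0.0988] yaw 78.56 down [ 0.004  0.003 -1.   ] F [-0.7  4.4  5.2] T [0.81 0.05 0.01] g 0.4 q6 -1.34
wrist10 pad 1888 [32.4 33.2 37.5] y [-27.1  21.7]
wrist10 padtop 2389 [32.5 35.5 41.4] y [-26.7  22. ]
wrist10 jawtop 3337 [ 2.9 10.1 17.5] y [-29.7  26.5]
wrist10 box 961 [42.4 45.3 70. ] y [-30.6  28.3]
grip tops [(-119, 13), (-117, 30), (-115, 28), (-113, 11), (-111, 80), (-109, 90), (-107, 83), (-105, 443), (-103, 444), (-101, 455), (-99, 457), (-97, 354), (-85, 300), (-83, 452), (-81, 447), (-79, 456), (-77, 452), (-75, 451), (-73, 427), (-71, 315), (-69, 84), (-67, 85), (-65, 62), (-63, 15)]
```

```bash
python3 -m inch '[{"tx":0,"ty":0,"tz":0,"wx":0,"wy":0,"wz":0,"grip":60},{"tx":0,"ty":0,"tz":0,"wx":0,"wy":0,"wz":0,"grip":90},{"tx":0,"ty":0,"tz":0,"wx":0,"wy":0,"wz":0,"grip":90},{"tx":0,"ty":0,"tz":0,"wx":0,"wy":0,"wz":0,"grip":90},{"tx":0,"ty":0,"tz":0,"wx":0,"wy":0,"wz":0,"grip":90}]'; python3 -c "
from h import *
st()
snap('wrist','wrist11');meas('wrist11')"
```

```text
time_s: 11.9
ee_pos: [0.6344, 0.0736, 0.0965]
eef_rot: [-2.397, 1.57, -2.598]
contact_force: [0.2, -0.1, 0.3]
gripper_width: 0.902
t 11.9 tcp [0.6344 0.0736 0.0965] yaw 78.47 down [-0.001 -0.    -1.   ] F [ 0.2 -0.1  0.3] T [-0.03 -0.01 -0.02] g 0.902 q6 -1.34
wrist11 pad 2036 [32.8 33.8 38.1] y [-27.2  21.7]
wrist11 padtop 2431 [32.9 35.9 41.9] y [-27.   22.1]
wrist11 jawtop 3403 [ 3.  10.1 17.6] y [-29.8  26.6]
wrist11 box 937 [43.2 46.1 70.9] y [-30.5  28. ]
grip tops [(-125, 563), (-123, 39), (-117, 17), (-115, 384), (-113, 473), (-111, 479), (-109, 493), (-107, 252), (-85, 292), (-83, 445), (-81, 478), (-79, 465), (-77, 471), (-75, 472), (-73, 439), (-71, 83)]
```

View pics/wrist11.png

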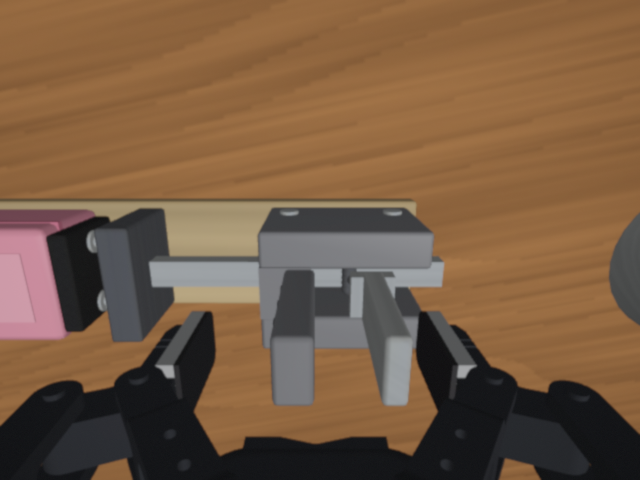

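The pad now touches the box (dark pad at columns 55–108 against the pink), and it is in by about 1.3 mm. Final squeeze: approach in steps and measure.

```bash
python3 -m inch '[{"tx":0,"ty":0,"tz":0,"wx":0,"wy":0,"wz":0,"grip":70},{"tx":0,"ty":0,"tz":0,"wx":0,"wy":0,"wz":0,"grip":60},{"tx":0,"ty":0,"tz":0,"wx":0,"wy":0,"wz":0,"grip":52},{"tx":0,"ty":0,"tz":0,"wx":0,"wy":0,"wz":0,"grip":46},{"tx":0,"ty":0,"tz":0,"wx":0,"wy":0,"wz":0,"grip":42},{"tx":0,"ty":0,"tz":0,"wx":0,"wy":0,"wz":0,"grip":42},{"tx":0,"ty":0,"tz":0,"wx":0,"wy":0,"wz":0,"grip":42}]'; python3 -c "
from h import *
st()
snap('wrist','wrist12');meas('wrist12')"
```

```text
time_s: 12.65
ee_pos: [0.6356, 0.077, 0.0992]
eef_rot: [1.087, 1.564, 0.888]
contact_force: [0.4, 6.4, 5.2]
gripper_width: 0.423
t 12.65 tcp [0.6356 0.077  0.0992] yaw 78.58 down [ 0.004  0.005 -1.   ] F [0.4 6.4 5.2] T [ 1.02  0.05 -0.04] g 0.423 q6 -1.34
wrist12 pad 1621 [36.7 37.7 41.9] y [-27.2  21.8]
wrist12 padtop 2421 [36.9 39.8 45.8] y [-26.8  22.2]
wrist12 jawtop 3353 [10.7 17.9 25.4] y [-29.7  26.5]
wrist12 box 843 [46.8 49.5 70.4] y [-30.7  28.3]
grip tops [(-121, 12), (-119, 40), (-117, 34), (-115, 12), (-113, 72), (-111, 87), (-109, 86), (-107, 399), (-105, 438), (-103, 457), (-101, 459), (-99, 406), (-85, 281), (-83, 463), (-81, 450), (-79, 446), (-77, 454), (-75, 458), (-73, 411), (-71, 322), (-69, 87), (-67, 78), (-65, 56), (-63, 19)]
```

View pics/wrist12.png

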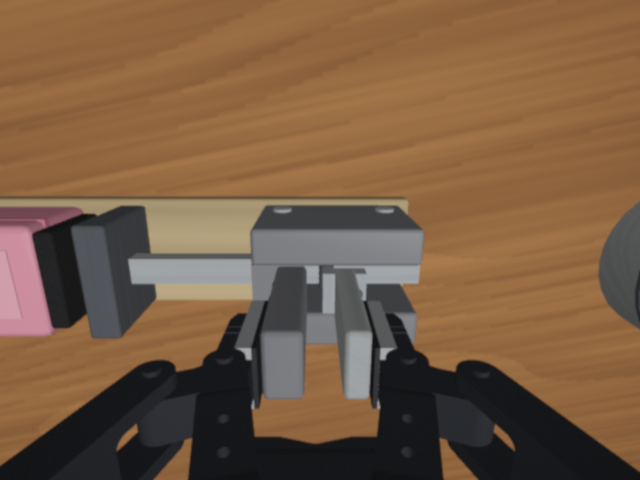

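The gap is down to about 11.3 mm, so the pad is in by about 5.3 mm. The box end is at 46.5 mm, which puts it against the fixed jaw. About 2.7 mm remains; opening and trigger travel track as 0.85 mm per 1%, so I'll go to 39%.

```bash
python3 -m inch '[{"tx":0,"ty":0,"tz":0,"wx":0,"wy":0,"wz":0,"grip":40.5},{"tx":0,"ty":0,"tz":0,"wx":0,"wy":0,"wz":0,"grip":39},{"tx":0,"ty":0,"tz":0,"wx":0,"wy":0,"wz":0,"grip":39},{"tx":0,"ty":0,"tz":0,"wx":0,"wy":0,"wz":0,"grip":39}]'; python3 -c "
from h import *
st()
snap('wrist','wrist13');meas('wrist13')"
```

```text
time_s: 13.1
ee_pos: [0.6353, 0.0758, 0.0993]
eef_rot: [0.916, 1.566, 0.716]
contact_force: [-1.3, 4.2, 4.8]
gripper_width: 0.394
t 13.1 tcp [0.6353 0.0758 0.0993] yaw 78.55 down [ 0.003  0.003 -1.   ] F [-1.3  4.2  4.8] T [ 0.61  0.19 -0.04] g 0.394 q6 -1.34
wrist13 pad 1254 [27.6 37.7 42.3] y [-30.4  21.9]
wrist13 padtop 2410 [37.  39.9 45.8] y [-26.7  22.2]
wrist13 jawtop 3351 [12.6 19.8 27.3] y [-29.7  26.5]
wrist13 box 876 [47.1 49.6 72.7] y [-30.6  28.6]
grip tops [(-117, 32), (-115, 34), (-113, 16), (-111, 57), (-109, 79), (-107, 89), (-105, 328), (-103, 429), (-101, 453), (-99, 446), (-97, 469), (-95, 14), (-85, 307), (-83, 446), (-81, 437), (-79, 453), (-77, 455), (-75, 443), (-73, 428), (-71, 295), (-69, 84), (-67, 86), (-65, 52), (-63, 20)]
```

```bash
python3 -m inch '[{"tx":0,"ty":0,"tz":0,"wx":0,"wy":0,"wz":0,"grip":38},{"tx":0,"ty":0,"tz":0,"wx":0,"wy":0,"wz":0,"grip":38},{"tx":0,"ty":0,"tz":0,"wx":0,"wy":0,"wz":0,"grip":38},{"tx":0,"ty":0,"tz":0,"wx":0,"wy":0,"wz":0,"grip":38}]'; python3 -c "
from h import *
st()
snap('wrist','wrist14');meas('wrist14')
g=load('wrist14');cv2.imwrite('pics/w14c.png',cv2.resize(g['color'][180:360,0:240,::-1],None,fx=3.3,fy=3.3,interpolation=cv2.INTER_CUBIC))
g=snap('scene','scene14');snap('top','top14')"
```

```text
time_s: 13.55
ee_pos: [0.6353, 0.0754, 0.0995]
eef_rot: [0.806, 1.567, 0.606]
contact_force: [-1.6, 3.6, 6.1]
gripper_width: 0.382
t 13.55 tcp [0.6353 0.0754 0.0995] yaw 78.53 down [ 0.003  0.002 -1.   ] F [-1.6  3.6  6.1] T [ 0.43  0.22 -0.05] g 0.382 q6 -1.34
wrist14 pad 1119 [26.9 37.7 42.7] y [-30.8  21.8]
wrist14 padtop 2393 [36.9 39.8 45.8] y [-26.8  22.1]
wrist14 jawtop 3326 [13.3 20.5 27.9] y [-29.8  26.7]
wrist14 box 867 [47.1 49.6 72.6] y [-30.6  27.9]
grip tops [(-117, 29), (-115, 35), (-113, 30), (-111, 25), (-109, 87), (-107, 83), (-105, 183), (-103, 426), (-101, 457), (-99, 442), (-97, 458), (-95, 202), (-85, 295), (-83, 457), (-81, 439), (-79, 449), (-77, 450), (-75, 437), (-73, 426), (-71, 289), (-69, 88), (-67, 81), (-65, 51), (-63, 22)]
```

View pics/w14c.png

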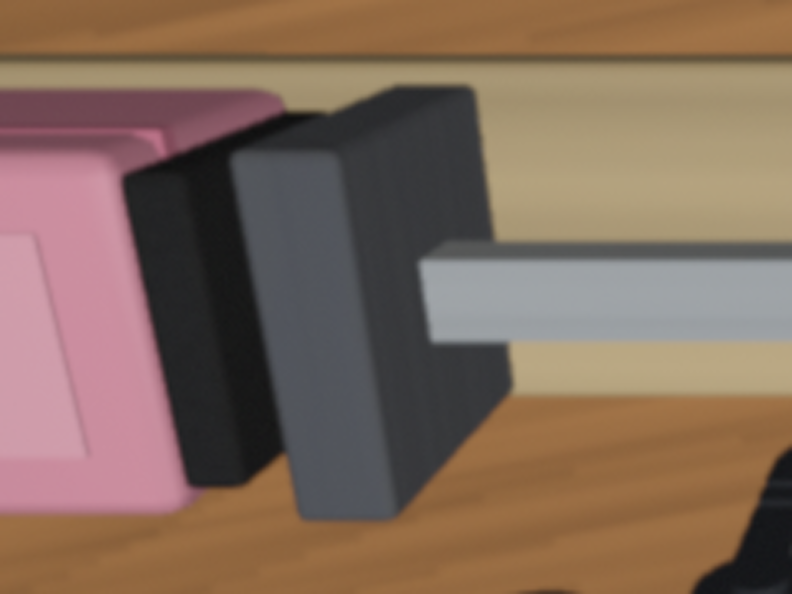

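View pics/scene14.png

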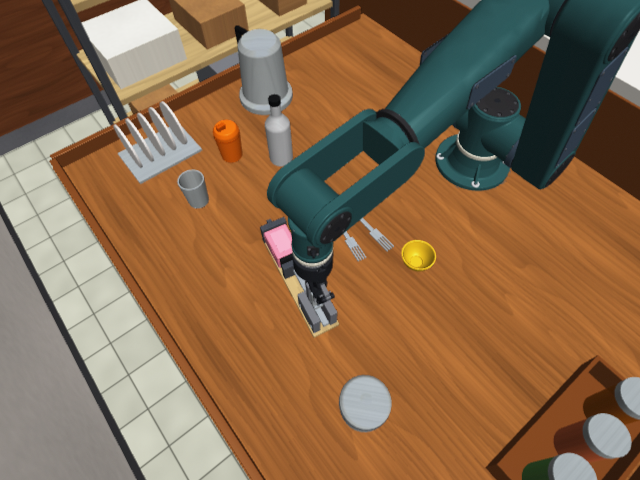

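View pics/top14.png

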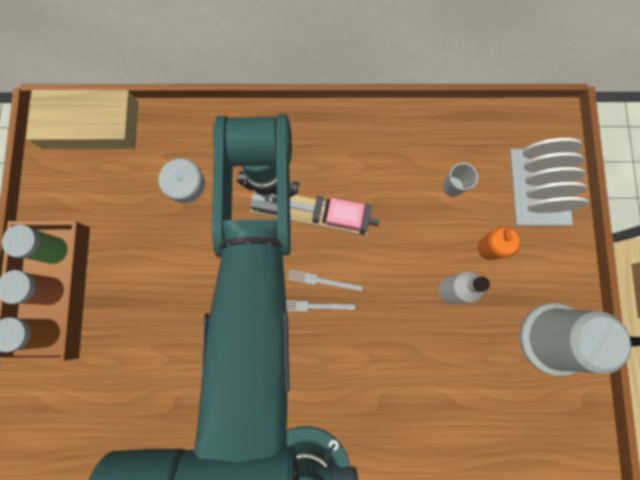

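The crop shows the pad flush against the pink box with its gap roughly halved (about 9.0 of 16.6 mm, so about 7.6 mm in). In the top view the box sits against the fixed jaw and everything else is where it was. I'll hold and check that it's stable.

```bash
python3 -m inch '[{"tx":0,"ty":0,"tz":0,"wx":0,"wy":0,"wz":0,"grip":37.7},{"tx":0,"ty":0,"tz":0,"wx":0,"wy":0,"wz":0,"grip":37.7},{"tx":0,"ty":0,"tz":0,"wx":0,"wy":0,"wz":0,"grip":37.7},{"tx":0,"ty":0,"tz":0,"wx":0,"wy":0,"wz":0,"grip":37.7},{"tx":0,"ty":0,"tz":0,"wx":0,"wy":0,"wz":0,"grip":37.7},{"tx":0,"ty":0,"tz":0,"wx":0,"wy":0,"wz":0,"grip":37.7},{"tx":0,"ty":0,"tz":0,"wx":0,"wy":0,"wz":0,"grip":37.7},{"tx":0,"ty":0,"tz":0,"wx":0,"wy":0,"wz":0,"grip":37.7}]'; python3 -c "
from h import *
st()
snap('wrist','wrist15');meas('wrist15')
g=load('top14');C=cl(cloud(g));c=g['color'].astype(int);z=C[...,2];x=C[...,0]
pink=(c[...,0]-c[...,1]>50)&(c[...,2]>90)&(abs(z-62)<6)&(abs(C[...,1])<40);print('box',np.percentile(C[pink],[1,99],axis=0).round(1))
p=C[~pink&(abs(z-66)<5)&(x>120)&(x<150)&(abs(C[...,1])<40)];print('fj',np.percentile(p,[1,99],axis=0).round(1))"
```

```text
time_s: 14.5
ee_pos: [0.6353, 0.0753, 0.0995]
eef_rot: [0.786, 1.567, 0.586]
contact_force: [-2.4, 2.1, 6.4]
gripper_width: 0.382
t 14.5 tcp [0.6353 0.0753 0.0995] yaw 78.53 down [ 0.003  0.002 -1.   ] F [-2.4  2.1  6.4] T [ 0.44  0.25 -0.04] g 0.382 q6 -1.34
wrist15 pad 1078 [27.1 37.7 42.4] y [-30.8  21.9]
wrist15 padtop 2376 [37.  39.9 45.8] y [-26.8  22.2]
wrist15 jawtop 3347 [13.5 20.7 28.2] y [-29.8  26.6]
wrist15 box 865 [47.1 49.6 72. ] y [-30.6  28. ]
grip tops [(-117, 20), (-115, 40), (-113, 31), (-111, 21), (-109, 84), (-107, 84), (-105, 87), (-103, 487), (-101, 437), (-99, 448), (-97, 462), (-95, 248), (-85, 271), (-83, 458), (-81, 449), (-79, 442), (-77, 452), (-75, 446), (-73, 418), (-71, 286), (-69, 88), (-67, 86), (-65, 50), (-63, 20)]
box [[ 46.7 -28.5  56.6]
 [129.4  29.8  65.8]]
fj [[131.  -31.9  61.8]
 [146.7  32.6  70.6]]
```

The hold is stable: the pad is in by about 7.8 mm, the box runs from about 46.5 to 130 mm against the fixed jaw, and the trigger is still squeezed. Handing in.

```bash
python3 -c "
from h import *
env.close_job();st()"
```

```text
the job is handed in; nothing more can be done
the job is handed in; nothing more can be done
```

The bento box is clamped against the fixed jaw with the sprung pad about half-way in. I handed the job in at about 14.5 s with the fingers still squeezing the trigger.

- **Box:** I set it upright on the clamp bed, square to the bar, and let go of it before touching the trigger.
- **Pumping:** Four squeezes of the trigger moved the jaw. I eased the last one in steps and held it.

**Last checks:**
- **Pad:** the gap behind the pad is 8.8 mm, against 16.6 mm when free. That puts the pad 7.8 mm in, well short of right home, and it didn't slip back over a 0.8 s hold.
- **Box position:** it runs from about 46.5 to 130 mm along the clamp, with the fixed jaw face at 130 to 131 mm by camera.
- **Other things on the tray:** by eye in the final top view, none of those in view had moved. The arm hid the katori there, but it was in place in the scene view.
- **Forces:** no wrist force reading I took was above about 8 N.

**Disagreements:**
- **Hand moved:** while squeezing, it shifted by up to about 3 mm, and the finger on the post side appeared to touch the post before the trigger reached its stop. The trigger still followed the gripper opening.
- **Last gripper step:** the final 0.3% change did not register in the opening reading.

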